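Lever open the cutter tin with the palette knife

ROBOT

A 6-joint arm with a two-finger parallel gripper is mounted at the origin on the work surface. World frame = base frame: x ahead of the robot, y to its left, z up, the work surface at z = 0. Lengths are in m, angles in rad, forces in N, time in s.
With the tool pointing down it reaches from about 0.425 to 1.125 m from the base axis. Payload 14.9 kg.
Tool frame: the origin (TCP) lies at the very end of the fingers, on their centre line; the grasp point (between the pads) lies 19 mm behind it; z points along the fingers, y is the line along which they close (so a half turn about z gives the same grasp; the last joint's range is limited). The gripper opens to 91 mm and grips with 3 to 60 N. Pads are 32 mm wide; open, the fingers measure 118 mm over their backs; the gripper's body (76 mm by 178 mm) begins 60 mm behind the grasp point.
Start: joints at [1.227, 0.379, 1.734, -0, 1.028, -0.033], TCP at [0.214, 0.666, 0.214] pointing down, gripper open.
Joint ranges: [-2.77, 2.77], [-0.74, 2.19], [0, 2.66], [-1.06, 4.2], [0.31, 2.87], [-3.08, 3.08]. Speed limits (rad/s): [1.89, 1.89, 2.39, 3.14, 3.14, 3.14].

INTERFACE

Orientations are given as a rotation vector (axis times angle).
In Python, from workcell import robot gives the robot as it stands.
- The arm moves only by the tool drive_tool, never from a script. Its argument "motion" is one flat list of numbers, 4 for each row, row after row: the shift along the world's x, y, z in units of 40 mm (1.0 is 40 mm), then the turn about the world's z in units of 6 degrees (1.0 is 6 degrees). In form: [x, y, z, roll, x, y, z, roll, ...]. A call has exactly 8 rows; each row shifts and turns the commanded pose from where the row before left it; what a row does not reach is not made up. A row lasts 1/10 s, in which the tool goes at most 50 mm and 8.59 degrees, less where a joint would pass 70% of its speed; a pose out of reach is approached as far as the arm can. A call is refused whole if a number of a shift passes 1 or a number of a turn 1, either way. A call with a gripper value outside its range is refused whole. "gripper" is the opening, from -1 (shut) to 1 (fully open), so that 0 is half open, set as the call begins (left out, the last holds). The fingers move at their own pace and stop on an object; the grip force is fixed at half the most. Time passes only in rows, so rows that do not move let the fingers close, or fill a call up. It gives the time, the measured TCP pose, the force, the opening and the grip force at its end, in the units of the state.
- robot.read_state(): the state, without advancing time (a new reading comes with each control period).
- robot.camera(name): name is "side" or "top"; returns a dict with "frame" (480x640x3 uint8, red, green, blue), "mtx" (3x3 intrinsics, pixels), "origin" and "attitude" of the camera in the world. Camera axes: x right, y down, z forward; pixel columns grow to the right and rows downward; lengths in m; the calibration is good to about 2 mm. A picture is of the moment at which its call begins. There is no depth.
- robot.close_job(): hands the job in; it is judged then, once.
The state is a dict: "t": time; "q": joint angles; "joint_velocities": joint speeds; "joint_torque": joint torques, N m; "tool_pos": TCP position; "eef_rot": TCP orientation; "contact_force": force on the tool from outside, world axes, zero at the start; "ft_torque": the same for the moment, N m; "opening": opening from 0.0 (shut) to 1.0 (fully open); "finger_force": force on a finger pad.
Only numpy, scipy, OpenCV 4.12 (cv2) and the standard library are available. Lean on these libraries where they do the work, as an engineer would, in place of code of your own. Each camera call takes 0.05 s, during which the arm holds its last target. There are 200 camera calls.

TASK

Pick up the palette knife, slide its blade into the notch under the lip of the tin's hinged lid and lever the lid up with the blade until it stands upright or leans back beyond that and stays open, so that the cutters inside can be reached. Then lay the knife flat on the wooden board and let go of it, without dropping it. Be gentle with the tin, never touch the tin or its lid with the gripper or arm (only the knife may), and leave the biscuit, the cutter, the rolling pin and the jar where they are.

Things in the scene. Friction and masses are not known exactly. Their poses are not given: they have to be found in the camera images.
- tin: Bare-metal tin with a flat hinged lid, fixed to the table. The can is 130 mm deep (its x), 170 mm wide (its y), 66 mm high, walls 3 mm; 71 mm with the closed lid. Origin: centre of the underside; z up. Its front (the notch side) faces its own -x, roughly towards the robot; the hinge runs along its back top edge (+x).
- notch (a point): Centre of the notch in the tin's front wall, on the outer face, 60 mm above the table: an opening 70 mm wide, 12 mm high, from 54 mm up to the closed lid's underside at 66 mm. Axes as the tin's: the blade goes in along +x. Behind it the tin is free for 100 mm at that height (cutters inside reach 26 mm high).
- lid_lip (a point): Front end of the lip, on the lid's underside: a tab of the lid 70 mm wide that juts 15 mm beyond the lid's front edge (17 mm beyond the tin's front wall), just above the notch, seen from above. 147 mm from the hinge; moves with the lid. The lid is a metal plate 5 mm thick, 132 mm deep without the lip, 174 mm wide.
- lid_hinge (a point): Middle of the lid's hinge line, which runs along the tin's y at the back top edge, 66 mm above the table and 130 mm behind the notch; does not move. Axes as the tin's.
- lid (a joint): Opening angle of the lid in rad: 0 closed, 1.57 upright, stops at 1.95 leaning back. The hinge is stiff: the lid stays where it is left and takes about 2 N at the lip to lift.
- knife: Palette knife lying on the table, 210 mm long, about 140 g: wooden handle 22 mm wide, 24 mm high, x = -80 to +30 mm; flat steel blade 26 mm wide, 3 mm thick, x = +30 to +130 mm, level with the handle's underside. Origin: on the underside of the handle at the balance point, 30 mm behind the handle's front end (grip here); x points to the blade's tip, z up.
- knife_tip (a point): Tip of the blade, mid-width and mid-thickness: 130 mm ahead of the knife's origin and 1.5 mm above its underside.
- board: Dark wooden board lying fixed on the table, 250 mm long (its x), 130 mm wide (its y), 18 mm thick. Origin: centre of the underside, z up.
- biscuit: Bystander: round brown biscuit, 76 mm across, 10 mm thick, on the table. Origin: centre of the underside.
- cutter: Bystander: star-shaped metal cookie cutter, 84 mm across, 26 mm high, on the table. Origin: centre of the underside.
- rolling_pin: Bystander: wooden rolling pin lying behind the tin, 360 mm long along its y, 52 mm thick. Origin: under its middle, on the table.
- flour_jar: Bystander: white ceramic jar with a metal cap, 80 mm across, 120 mm high. Origin: centre of the underside.
Not all that is in view belongs to the job. Of the things that look like the knife, take the one that is farthest to the robot's left at the start.

How it is judged:
On the way, in this order (a step that is already met when the one before it is completed fails the run):
1. the lid is lifted on the knife (lid between 0.1 and 1.0 rad open with the knife bearing on it, the knife clear of the table) (value of joint lid between 0.1 and 1 rad and contact force between knife and tin above 0.1 N and height (world z) of knife above 0.03 m), for 0.1 s.
2. the lid is opened to upright or beyond (more than 1.3 rad) (value of joint lid above 1.3 rad), for 0.2 s.
At the end, for the whole second after the job is handed in: The lid stands open by more than 1.3 rad (1.57 is upright); the knife lies flat (within 0.1 rad, handle underside down) and at rest on the board, its balance point within 100 mm of the board's centre lengthwise and 55 mm across, its underside 14 to 23 mm above the table (value of joint lid above 1.3 rad and x of knife in the frame of board between -0.1 and 0.1 m and y of knife in the frame of board between -0.055 and 0.055 m and z of knife in the frame of board between 0.014 and 0.023 m and angle between knife's own z axis and vertical below 0.1 rad and linear speed of knife below 0.02 m/s); the robot touches nothing.
It fails at once if the gripper or arm touches the tin or its lid (more than 1 N) (contact force between any of the fingers, the arm and tin above 1 N).
It fails at once if the knife is forced hard against the tin (more than 40 N) (contact force between knife and tin above 40 N).
It fails at once if the knife is dropped (falls free of the fingers at over 0.7 m/s) (linear speed of knife above 0.7 m/s and contact force between the fingers and knife below 0.1 N).
It fails at once if a bystander is moved by more than 30 mm (distance of any of biscuit, cutter, rolling_pin, flour_jar from where it was at the start of the episode above 0.03 m).
It also fails if it takes over 59 s, if anything falls off the work surface, if the arm or the gripper's body presses on something with over 40 N, if the wrist force passes 120 N, or if a joint passes its speed limit or range.

## Working session

There is one attempt and no reset: what is moved stays moved. The work goes in short steps, Python scripts to look and compute and a tool call to move; the robot and the scene stay as the last step left them, time stands still between calls to the robot, and variables do not carry over. Pictures are saved under pics/ and viewed, at most 13 in all, crops included, and the job is handed in when it is done.

Besides the shell and the picture viewer there is one more tool, called after ">>>" as name(argument=value, ...), one argument or row to a line, values as JSON. drive_tool: Moves the arm, as the interface text tells. Its arguments: {"type":"object","properties":{"motion":{"type":"array","items":{"type":"number"}},"gripper":{"type":"number"}},"required":["motion"]}

```bash
mkdir -p pics; cat > h.py <<'E'
from workcell import robot
import numpy as np, cv2
from scipy.spatial.transform import Rotation as R
def cam(n,save=None):
    c=robot.camera(n)
    if save: cv2.imwrite('pics/'+save,c['frame'][:,:,::-1])
    return c
def att(c):
    a=np.array(c['attitude'],float)
    return a if a.shape==(3,3) else R.from_rotvec(a).as_matrix()
def ray(c,uv,z):
    uv=np.atleast_2d(uv).astype(float)
    d=np.c_[uv,np.ones(len(uv))]@np.linalg.inv(c['mtx']).T@att(c).T
    o=np.array(c['origin']); return o+d*((z-o[2])/d[:,2])[:,None]
def proj(c,p):
    q=(np.atleast_2d(p)-c['origin'])@att(c)@np.array(c['mtx']).T
    return q[:,:2]/q[:,2:]
E
python3 - <<'E'
from h import *
for n in('top','side'):
    c=cam(n,n+'0.png'); print(n,c['mtx'],c['origin'],c['attitude'])
print(robot.read_state())
E
```

```text
top [[552.06337466   0.         315.09534376]
 [  0.         552.06337466 245.75674738]
 [  0.           0.           1.        ]] [ 0.29940489 -0.0809116   1.44293437] [-2.13634414  2.13441862 -0.18010107]
side [[608.13936589   0.         322.33380643]
 [  0.         608.13936589 241.37587151]
 [  0.           0.           1.        ]] [-0.32105737 -0.95252551  0.93905153] [-2.0457088   0.85171332 -0.44195818]
{'t': 0.1, 'q': array([ 1.22669276e+00,  3.79359371e-01,  1.73473880e+00, -2.85061091e-06,
        1.02849456e+00, -3.33192361e-02]), 'joint_velocities': array([-0.00114156, -0.00036381, -0.0019293 ,  0.00027517,  0.00094811,
       -0.00018401]), 'joint_torque': array([ 4.06559193e-03, -7.65044403e+01, -4.35293019e+01,  6.53641415e-02,
        3.99420736e-02, -1.14555255e-04]), 'tool_pos': array([0.21395933, 0.66611545, 0.21334344]), 'eef_rot': array([-4.86185595e-01, -3.10355633e+00,  1.54365665e-03]), 'contact_force': array([0.45134221, 0.35280162, 0.60184164]), 'ft_torque': array([-0.0664437 ,  0.01805152, -0.01373772]), 'finger_force': 0.0, 'opening': 1.0005642782129356}
```

View pics/top0.png

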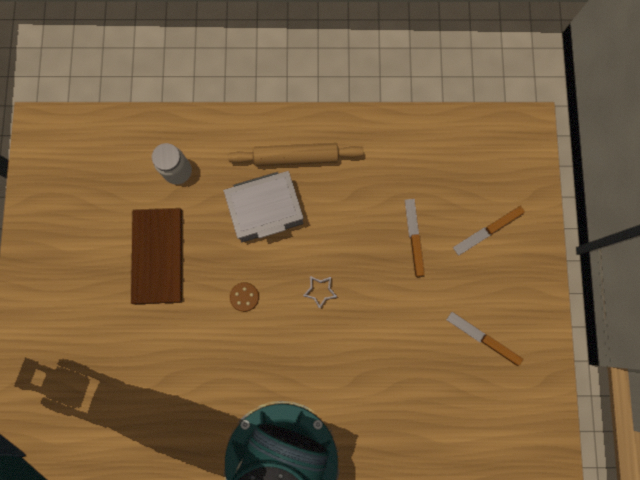

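View pics/side0.png

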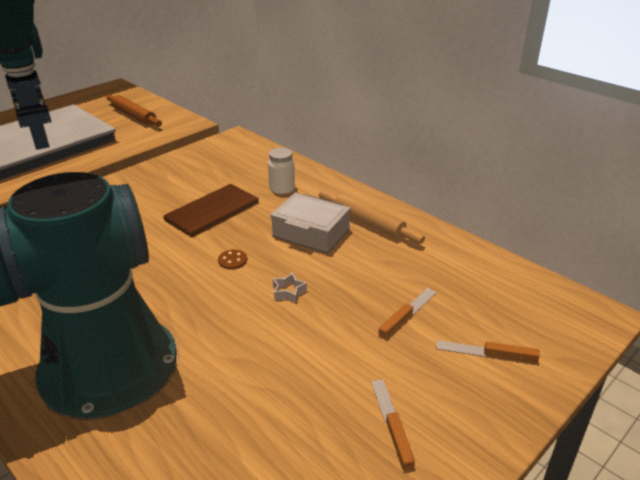

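The top view shows the robot at the bottom, with world x pointing up in the image. The tin is at about (264,208) with its lip at (268,235), and the board is at (157,256). The knife farthest left is at (414,238) with its blade pointing up. The side view agrees. Next I'll measure these.

```bash
python3 - <<'E'
from h import *
c=cam('top');f=c['frame'];hsv=cv2.cvtColor(f,cv2.COLOR_RGB2HSV)
for n,(u,v) in dict(handle=(418,258),blade=(411,215),table=(440,258),lid=(265,205),front=(252,238),board=(157,256),roll=(295,155)).items(): print(n,hsv[v,u],f[v,u])
def blob(m,roi,name,z):
    x0,y0,x1,y1=roi;mm=np.zeros(m.shape,np.uint8);mm[y0:y1,x0:x1]=m[y0:y1,x0:x1]
    cs,_=cv2.findContours(mm,0,1);k=max(cs,key=cv2.contourArea)
    r=cv2.minAreaRect(k);b=cv2.boxPoints(r);M=cv2.moments(k)
    w=ray(c,b,z)[:,:2];cen=ray(c,[[M['m10']/M['m00'],M['m01']/M['m00']]],z)[0]
    print(name,cv2.contourArea(k),'cen',cen.round(4),'sides',[round(float(np.linalg.norm(w[i]-w[i-1])),4) for i in(0,1)]);print(w.round(4).tolist())
    return k
H,S,V=[hsv[:,:,i].astype(int) for i in range(3)]
grey=((S<60)&(V>90)).astype(np.uint8)
blade=blob(grey,(395,190,435,245),'blade',.003)
blob(((S>195)&(H<16)&(V>80)).astype(np.uint8),(395,225,435,285),'handle',.024)
blob(((V<100)).astype(np.uint8),(120,195,195,315),'board',.018)
lid=blob(grey,(215,165,310,250),'lid',.071)
cv2.imwrite('pics/crop.png',cv2.resize(f[150:300,210:440,::-1],None,fx=3.4,fy=3.4,interpolation=cv2.INTER_CUBIC))
E
```

```text
handle [ 15 200 130] [130  79  28]
blade [ 16  39 138] [138 128 117]
table [ 17 152 139] [139 103  56]
lid [ 13  31 150] [150 140 132]
front [10 48 48] [48 42 39]
board [ 13 194  75] [75 42 18]
roll [ 17 153 135] [135 100  54]
blade 256.5 cen [ 0.6204 -0.34    0.003 ] sides [0.0968, 0.0237]
[[0.6667, -0.3242], [0.6698, -0.3477], [0.5733, -0.3567], [0.5703, -0.3334]]
handle 48.0 cen [ 0.5104 -0.3485  0.024 ] sides [0.0611, 0.0189]
[[0.5497, -0.3371], [0.5512, -0.3559], [0.4902, -0.3587], [0.4887, -0.34]]
board 4729.5 cen [0.5103 0.3289 0.018 ] sides [0.2535, 0.1375]
[[0.6396, 0.4038], [0.6398, 0.2662], [0.3866, 0.256], [0.3865, 0.3896]]
lid 3481.5 cen [0.6344 0.0489 0.071 ] sides [0.1475, 0.1758]
[[0.6766, 0.1528], [0.7282, -0.0152], [0.5857, -0.0568], [0.5358, 0.1087]]
```

View pics/crop.png

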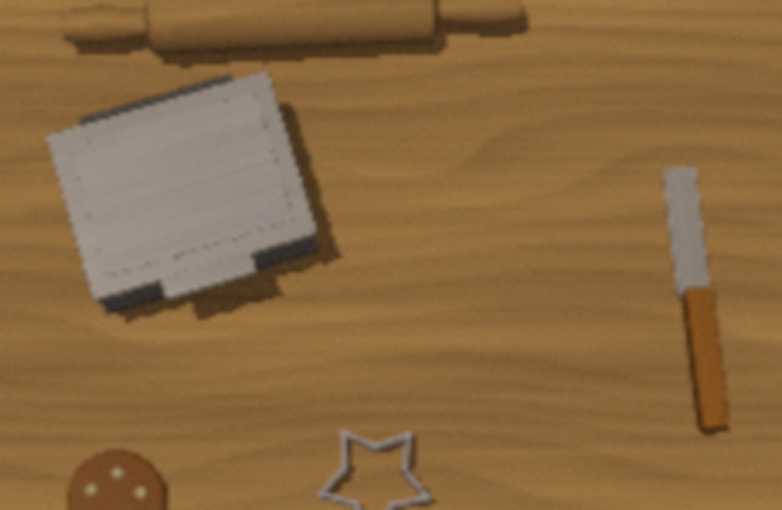

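The crop shows the lip front at crop (208,283), the knife tip at (680,167) and the handle end at (712,430). The lid rectangle measures 147.5 x 175.8 mm against 147 x 174 mm given. That puts the tin yaw at about 16.8°, the lip at (0.561,0.026) and the hinge at (0.702,0.069). I'll move over to the knife now.

>>> drive_tool(
  motion=[1, -1, 0, 0.5, 1, -1, 0, 0.5, 1, -1, 0, 0.5, 1, -1, 0, 0.5, 1, -1, 0, 0.5, 1, -1, 0, 0.5, 1, -1, 0, 0.5, 1, -1, 0, 0.3],
  gripper=1,
)

```text
t: 0.95
tool_pos: [0.498, 0.3819, 0.2139]
eef_rot: [0.14, -3.138, -0.0]
contact_force: [0.4, 0.8, -0.3]
opening: 1.001
finger_force: 0.0
```

>>> drive_tool(
  motion=[0, -1, 0, 0, 0, -1, 0, 0, 0, -1, 0, 0, 0, -1, 0, 0, 0, -1, 0, 0, 0, -1, 0, 0, 0, -1, 0, 0, 0, -1, 0, 0],
)

```text
t: 1.75
tool_pos: [0.4966, 0.0621, 0.2139]
eef_rot: [-0.137, 3.139, -0.0]
contact_force: [1.0, 0.6, 0.5]
opening: 0.997
finger_force: 0.0
```

>>> drive_tool(
  motion=[0, -1, 0, 0, 0, -1, 0, 0, 0, -1, 0, 0, 0, -1, 0, 0, 0, -1, 0, 0, 0, -1, 0, 0, 0, -1, 0, 0, 0, -1, 0, 0],
)

```text
t: 2.55
tool_pos: [0.4965, -0.258, 0.2139]
eef_rot: [0.136, -3.139, -0.0]
contact_force: [-0.1, 0.3, 0.2]
opening: 1.003
finger_force: 0.0
```

```bash
python3 - <<'E'
from h import *
import glob
f=cv2.imread('pics/top0.png')[:,:,::-1].copy()
c=cam('top')
a=f.astype(int)
sat=cv2.cvtColor(f,cv2.COLOR_RGB2HSV)[:,:,1].astype(int)
m=np.zeros(sat.shape,np.uint8); r=np.s_[195:280,400:428]
m[r]=((sat[r]<80)|(sat[r]>178))&(a[r].sum(2)>150)
n,l,s,_=cv2.connectedComponentsWithStats(cv2.morphologyEx(m,cv2.MORPH_OPEN,np.ones((2,2),np.uint8)));k=1+np.argmax(s[1:,4]);print(s[1:])
for row in range(198,280,6):
    u=np.flatnonzero(m[row]); 
    if len(u): w=ray(c,[u.mean(),row],.003 if row<236 else .024)[0];print(row,u.min(),u.max(),w[:2].round(4))
print(ray(c,[[419.4,276.5]],.024),ray(c,[[410,199.1]],.003))
s=robot.read_state();print(s['tool_pos'],s['q'],R.from_rotvec(s['eef_rot']).as_matrix()[:,1])
E
```

```text
[[406 200  14  38 354]
 [412 236  13  41 339]]
204 405 414 [ 0.6551 -0.3364]
210 406 415 [ 0.6386 -0.3386]
216 407 416 [ 0.6222 -0.3408]
222 407 416 [ 0.6058 -0.3403]
228 408 417 [ 0.5895 -0.3425]
234 409 412 [ 0.5733 -0.3368]
240 411 419 [ 0.5533 -0.3443]
246 412 419 [ 0.5374 -0.3452]
252 413 420 [ 0.5216 -0.3473]
258 413 421 [ 0.5058 -0.3482]
264 414 422 [ 0.4901 -0.3503]
270 415 423 [ 0.4745 -0.3524]
276 416 416 [ 0.4589 -0.3442]
[[ 0.45757164 -0.35291137  0.024     ]] [[ 0.66858264 -0.33807999  0.003     ]]
[ 0.49702727 -0.26237487  0.21423394] [-5.26703151e-01  1.62087580e-01  2.01615840e+00 -1.20797114e-03
  9.61734384e-01 -2.18278572e+00] [-0.08586986  0.99630485 -0.00173791]
```

>>> drive_tool(
  motion=[0.4, -0.7, -0.4, 0, 0.4, -0.7, -0.6, 0, 0.4, -0.68, -0.8, 0, 0, 0, -0.8, 0, 0, 0, -0.7, 0, 0, 0, -0.5, 0, 0, 0, -0.2, 0, 0, 0, 0, 0],
)

```text
t: 3.4
tool_pos: [0.5444, -0.3392, 0.053]
eef_rot: [0.137, -3.137, -0.002]
contact_force: [0.5, 0.4, 0.5]
opening: 1.0
finger_force: 0.0
```

>>> drive_tool(
  motion=[0, 0, -0.4, 0, 0, 0, -0.4, 0, 0, 0, -0.3, 0, 0, 0, -0.15, 0, 0, 0, 0, 0, 0, 0, 0, 0, 0, 0, 0, 0, 0, 0, 0, 0],
)

```text
t: 4.2
tool_pos: [0.5452, -0.3398, 0.0045]
eef_rot: [-0.137, 3.138, -0.001]
contact_force: [0.6, -0.1, -0.5]
opening: 1.002
finger_force: 0.0
```

>>> drive_tool(
  motion=[0, -0.15, 0, 0, 0, 0, 0, 0, 0, 0, 0, 0, 0, 0, 0, 0, 0, 0, 0, 0, 0, 0, 0, 0, 0, 0, 0, 0, 0, 0, 0, 0],
)

```text
t: 5.0
tool_pos: [0.5449, -0.3455, 0.0039]
eef_rot: [-0.137, 3.139, -0.0]
contact_force: [0.0, -0.5, -0.1]
opening: 0.998
finger_force: 0.0
```

>>> drive_tool(
  motion=[0, 0, 0, 0, 0, 0, 0, 0, 0, 0, 0, 0, 0, 0, 0, 0, 0, 0, 0, 0, 0, 0, 0, 0, 0, 0, 0, 0, 0, 0, 0, 0],
  gripper=-1,
)

```text
t: 5.8
tool_pos: [0.5449, -0.3456, 0.0039]
eef_rot: [0.137, -3.139, -0.0]
contact_force: [-0.1, -0.2, 0.5]
opening: 0.331
finger_force: 0.0
```

>>> drive_tool(
  motion=[0, 0, 0, 0, 0, 0, 0, 0, 0, 0, 0, 0, 0, 0, 0, 0, 0, 0, 0, 0, 0, 0, 0, 0, 0, 0, 0, 0, 0, 0, 0, 0],
)

```text
t: 6.6
tool_pos: [0.545, -0.3456, 0.004]
eef_rot: [-0.137, 3.139, -0.0]
contact_force: [0.4, -1.5, 0.3]
opening: 0.243
finger_force: 30.0
```

>>> drive_tool(
  motion=[0, 0, 0.2, 0, 0, 0, 0.3, 0, 0, 0, 0.4, 0, 0, 0, 0.4, 0, 0, 0, 0.4, 0, 0, 0, 0.3, 0, 0, 0, 0, 0, 0, 0, 0, 0],
)

```text
t: 7.4
tool_pos: [0.5449, -0.3456, 0.0841]
eef_rot: [-0.137, 3.138, -0.0]
contact_force: [0.0, -0.7, -2.2]
opening: 0.238
finger_force: 30.0
```

```bash
python3 - <<'E'
from h import *
c=cam('side');f=c['frame'];s=robot.read_state();print(s['tool_pos'],s['q'],s['contact_force'])
u,v=proj(c,s['tool_pos'])[0].astype(int);print(u,v)
x=max(0,u-110);y=max(0,v-90)
cv2.imwrite('pics/g.png',cv2.resize(f[y:y+160,x:x+210,::-1],None,fx=3.6,fy=3.6,interpolation=cv2.INTER_CUBIC))
E
```

```text
[ 0.54462538 -0.34536976  0.08354267] [-6.01276139e-01  4.67550518e-01  1.89162769e+00 -2.57309258e-05
  7.82974474e-01 -2.25917895e+00] [ 0.10395908  0.30854532 -2.018893  ]
404 288
```

View pics/g.png

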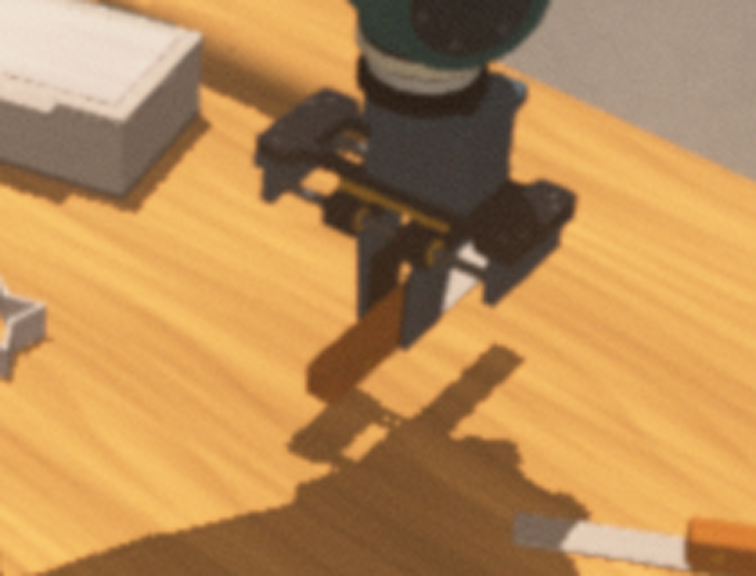

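The knife is held: opening is 22 mm and grip is 30 N. In the crop the handle sits square between the fingers at about (380,310). Next I move back in x, then across in front of the tin.

>>> drive_tool(
  motion=[-0.3, 0, 0, 0.3, -0.5, 0.2, 0, 0.4, -0.6, 0.4, 0, 0.4, -0.6, 0.6, 0, 0.4, -0.5, 0.8, 0, 0.46, -0.32, 0.8, 0, 0, 0, 0.8, 0, 0, 0, 0.8, 0, 0],
)

```text
t: 8.25
tool_pos: [0.4311, -0.1683, 0.0833]
eef_rot: [0.456, -3.107, -0.001]
contact_force: [0.5, -0.4, -1.6]
opening: 0.243
finger_force: 30.0
```

>>> drive_tool(
  motion=[0, 0.8, -0.1, 0, 0, 0.8, -0.1, 0, 0, 0.7, -0.1, 0, 0, 0.6, -0.1, 0, 0, 0.5, -0.14, 0, 0, 0.3, 0, 0, 0, 0.22, 0, 0, 0, 0, 0, 0],
)

```text
t: 9.05
tool_pos: [0.4322, -0.0123, 0.0623]
eef_rot: [0.459, -3.108, -0.0]
contact_force: [0.2, -0.1, -1.6]
opening: 0.235
finger_force: 30.0
```

>>> drive_tool(
  motion=[0, 0, 0, 0, 0, 0, 0, 0, 0, 0, 0, 0, 0, 0, 0, 0, 0, 0, 0, 0, 0, 0, 0, 0, 0, 0, 0, 0, 0, 0, 0, 0],
)

```text
t: 9.85
tool_pos: [0.4321, -0.0128, 0.0623]
eef_rot: [-0.458, 3.108, -0.0]
contact_force: [-1.0, -1.2, -2.2]
opening: 0.241
finger_force: 30.0
```

```bash
python3 - <<'E'
from h import *
s=robot.read_state();print(s['tool_pos'],R.from_rotvec(s['eef_rot']).as_matrix()[:,1])
for n in('side','top'):
    c=cam(n);f=c['frame']
    p=s['tool_pos']+.124*np.array([.957,.289,0])+[0,0,-.0025]
    u,v=proj(c,p)[0];print(n,'pred tip',u,v,'lip',proj(c,[[.561,.026,.066],[.577,.031,.060]]))
    u,v=int(u),int(v);y=v-55;x=u-70
    cv2.imwrite(f'pics/{n}_in.png',cv2.resize(f[y:y+110,x:x+140,::-1],None,fx=5,fy=5,interpolation=cv2.INTER_CUBIC));print(x,y)
E
```

```text
[ 0.43214732 -0.01278383  0.06234433] [-2.88221317e-01  9.57563821e-01 -1.76539669e-05]
side pred tip 293.0010299921486 230.63521540432652 lip [[295.03500227 226.66363651]
 [298.25663264 225.42925677]]
223 175
top pred tip 273.30016425251085 238.3419065250102 lip [[272.01530414 233.95794148]
 [270.31888964 228.23725021]]
203 183
```

View pics/side_in.png

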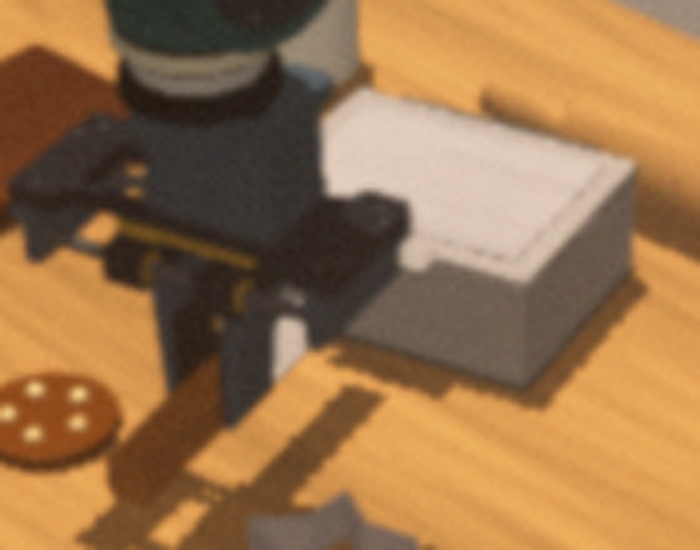

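View pics/top_in.png

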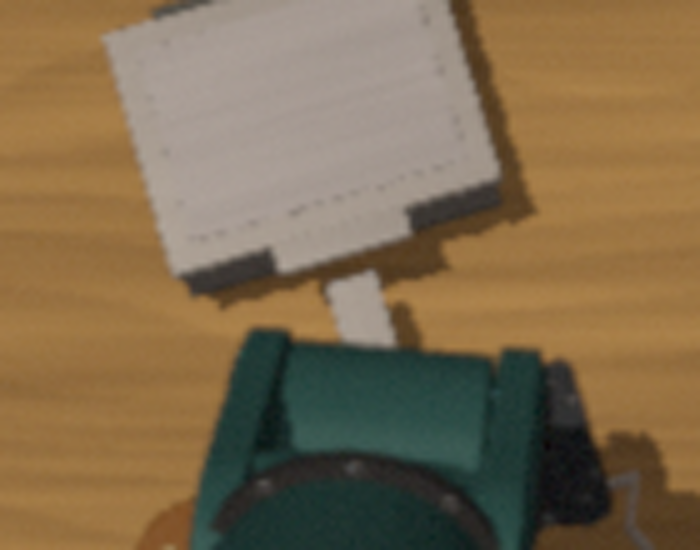

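The top view shows the tip at (273.4,238.2) against a prediction of (273.3,238.3), centred just in front of the lip. The side view shows the blade level at notch height. Inserting 50 mm along the tin axis.

>>> drive_tool(
  motion=[0.15, 0.045, 0, 0, 0.15, 0.045, 0, 0, 0.15, 0.045, 0, 0, 0.15, 0.045, 0, 0, 0.15, 0.045, 0, 0, 0.15, 0.045, 0, 0, 0.15, 0.045, 0, 0, 0.15, 0.045, 0, 0],
)

```text
t: 10.75
tool_pos: [0.4806, 0.0018, 0.0623]
eef_rot: [0.458, -3.108, 0.0]
contact_force: [0.6, 0.2, -2.0]
opening: 0.236
finger_force: 30.0
```

>>> drive_tool(
  motion=[0, 0, 0.08, 0, 0, 0, 0.08, 0, 0.01, 0, 0.08, 0, 0.01, 0, 0.08, 0, 0.01, 0, 0.08, 0, 0.01, 0.01, 0.08, 0, 0.01, 0.01, 0.08, 0, 0, 0, 0.09, 0],
)

```text
t: 11.55
tool_pos: [0.4824, 0.0024, 0.0887]
eef_rot: [-0.457, 3.108, -0.0]
contact_force: [-0.9, 0.3, -3.0]
opening: 0.242
finger_force: 30.0
```

```bash
python3 - <<'E'
from h import *
s=robot.read_state();print(s['tool_pos'],s['contact_force'],s['ft_torque'])
for n in('side','top'):
    c=cam(n);f=c['frame']
    x,y=(235,165) if n=='side' else (200,160)
    cv2.imwrite(f'pics/{n}_l.png',f[y:y+100,x:x+130,::-1])
a=[cv2.resize(cv2.imread(f'pics/{n}_l.png'),None,fx=3,fy=3,interpolation=cv2.INTER_CUBIC) for n in('side','top')]
cv2.imwrite('pics/lift.png',np.hstack(a))
E
```

```text
[0.48236195 0.00243596 0.08868131] [-0.86595228  0.25046939 -3.03491363] [-0.02621711  0.108131    0.01987638]
```

View pics/lift.png

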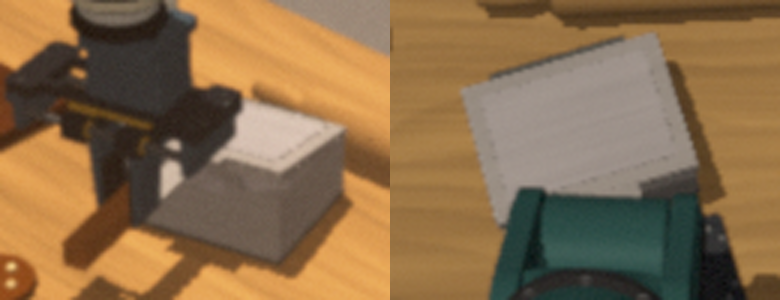

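The lid front has risen about 8 px, which is about 26 mm, so it is lifting on the blade as planned. The force is small. I'll follow the arc.

>>> drive_tool(
  motion=[0.035, 0.01, 0.13, 0, 0.04, 0.01, 0.13, 0, 0.045, 0.015, 0.125, 0, 0.05, 0.015, 0.125, 0, 0.05, 0.015, 0.12, 0, 0.055, 0.015, 0.12, 0, 0.06, 0.02, 0.12, 0, 0.065, 0.02, 0.115, 0],
)

```text
t: 12.45
tool_pos: [0.4985, 0.0073, 0.1282]
eef_rot: [-0.458, 3.108, -0.0]
contact_force: [0.1, -0.0, -3.9]
opening: 0.235
finger_force: 30.0
```

>>> drive_tool(
  motion=[0.075, 0.025, 0.11, 0, 0.08, 0.025, 0.105, 0, 0.085, 0.025, 0.1, 0, 0.09, 0.03, 0.095, 0, 0.095, 0.03, 0.09, 0, 0.1, 0.03, 0.085, 0, 0.105, 0.03, 0.08, 0, 0.105, 0.03, 0.08, 0],
)

```text
t: 13.25
tool_pos: [0.5279, 0.0163, 0.1578]
eef_rot: [0.458, -3.108, -0.0]
contact_force: [-0.8, -0.3, -3.7]
opening: 0.236
finger_force: 30.0
```

```bash
python3 - <<'E'
from h import *
s=robot.read_state();print(s['tool_pos'],s['contact_force'],s['ft_torque'],s['opening'])
for n in('side','top'):
    c=cam(n);f=c['frame']
    x,y=(235,140) if n=='side' else (200,150)
    cv2.imwrite(f'pics/{n}_l.png',f[y:y+120,x:x+130,::-1])
a=[cv2.resize(cv2.imread(f'pics/{n}_l.png'),None,fx=3,fy=3,interpolation=cv2.INTER_CUBIC) for n in('side','top')]
cv2.imwrite('pics/lift2.png',np.hstack(a))
E
```

```text
[0.52786006 0.01634304 0.15777097] [-0.80173555 -0.26929244 -3.7016568 ] [-0.07325404  0.36121212  0.00854344] 0.23603390150021877
```

View pics/lift2.png

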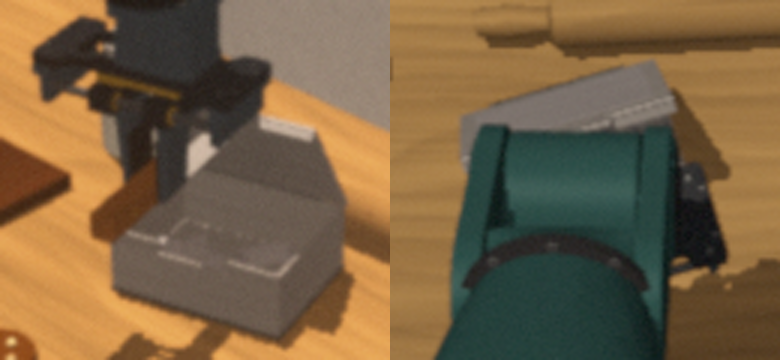

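The lid is about 1 rad open, with the cutters visible inside, and the handle is still level. Continuing.

>>> drive_tool(
  motion=[0.11, 0.035, 0.075, 0, 0.115, 0.035, 0.065, 0, 0.12, 0.035, 0.06, 0, 0.12, 0.035, 0.055, 0, 0.12, 0.036, 0.045, 0, 0.12, 0.037, 0.035, 0, 0.125, 0.037, 0.03, 0, 0.125, 0.037, 0.02, 0],
)

```text
t: 14.15
tool_pos: [0.5662, 0.0279, 0.1731]
eef_rot: [-0.458, 3.108, -0.0]
contact_force: [-1.5, 0.1, -1.2]
opening: 0.234
finger_force: 30.0
```

>>> drive_tool(
  motion=[0.1, 0.03, 0, 0, 0.1, 0.03, 0, 0, 0.1, 0.03, 0, 0, 0.1, 0.03, 0, 0, 0.1, 0.03, 0, 0, 0.1, 0.03, 0, 0, 0.1, 0.03, 0, 0, 0.1, 0.03, 0, 0],
)

```text
t: 14.95
tool_pos: [0.598, 0.0374, 0.1729]
eef_rot: [0.458, -3.108, -0.0]
contact_force: [-1.7, -0.5, -2.4]
opening: 0.238
finger_force: 30.0
```

>>> drive_tool(
  motion=[-0.1, -0.03, 0, 0, -0.2, -0.06, 0, 0, -0.3, -0.09, 0, 0, -0.4, -0.12, 0, 0, -0.4, -0.12, 0, 0, -0.4, -0.12, 0, 0, -0.4, -0.12, 0, 0, -0.2, -0.06, 0, 0],
)

```text
t: 15.75
tool_pos: [0.4997, 0.0081, 0.1728]
eef_rot: [0.457, -3.108, -0.0]
contact_force: [0.3, 1.2, -2.1]
opening: 0.236
finger_force: 30.0
```

```bash
python3 - <<'E'
from h import *
s=robot.read_state();print(s['tool_pos'],s['q'],s['contact_force'],s['ft_torque'],s['opening'])
for n in('side','top'):
    c=cam(n);f=c['frame']
    cv2.imwrite(f'pics/{n}_l.png',cv2.resize(f[100:340,100:460,::-1],(400,267)) if n=='top' else cv2.resize(f[90:290,160:460,::-1],(400,267)))
    cv2.imwrite('pics/%s_full.png'%n,f[:,:,::-1])
cv2.imwrite('pics/lift3.png',np.vstack([cv2.imread(f'pics/{n}_l.png') for n in('side','top')]))
E
```

```text
[0.49965824 0.00808467 0.17283962] [-3.04381208e-02  1.21180916e-01  2.15549505e+00 -6.23871780e-05
  8.65433583e-01 -1.89327927e+00] [ 0.32606601  1.15617125 -2.14946387] [ 0.02617885 -0.00127177 -0.04099947] 0.23605397818535348
```

View pics/lift3.png

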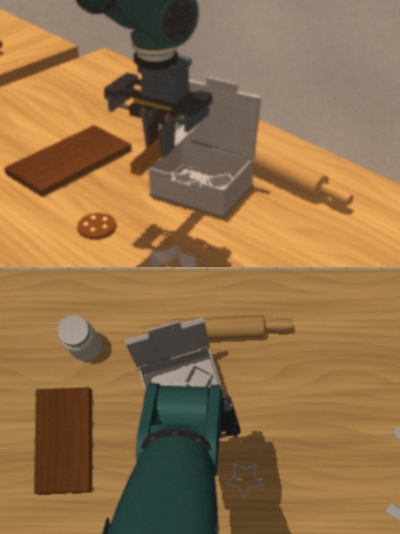

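The lid stands past upright and stays there. The cutters inside are visible, and the jar, biscuit, cutter and pin look unmoved. Next is carrying the knife to the board.

>>> drive_tool(
  motion=[-0.4, 0.1, 0, 0, -0.3, 0.4, 0, -0.2, 0, 0.8, 0, -0.4, 0, 0.9, 0, -0.4, 0, 0.9, 0, -0.4, 0, 0.9, 0, -0.4, 0, 0.9, 0, -0.4, 0, 0.9, 0, -0.1],
)

```text
t: 16.65
tool_pos: [0.473, 0.2423, 0.173]
eef_rot: [-0.079, 3.141, 0.0]
contact_force: [0.5, -0.2, -1.5]
opening: 0.242
finger_force: 30.0
```

>>> drive_tool(
  motion=[0.2, 0.8, -0.2, 0, 0.2, 0.6, -0.4, 0, 0.2, 0.5, -0.5, 0, 0, 0.2, -0.6, 0, 0, 0.1, -0.5, 0, 0, 0, -0.4, 0, 0, 0, -0.2, 0, 0, 0, 0, 0],
)

```text
t: 17.45
tool_pos: [0.4971, 0.328, 0.0602]
eef_rot: [0.081, -3.139, 0.001]
contact_force: [-0.4, -0.7, -1.5]
opening: 0.241
finger_force: 30.0
```

>>> drive_tool(
  motion=[0, 0, -0.3, 0, 0, 0, -0.25, 0, 0, 0, -0.15, 0, 0, 0, -0.1, 0, 0, 0, -0.05, 0, 0, 0, -0.04, 0, 0, 0, -0.02, 0, 0, 0, 0, 0],
)

```text
t: 18.25
tool_pos: [0.4978, 0.3286, 0.0246]
eef_rot: [-0.081, 3.14, 0.0]
contact_force: [0.8, -0.4, -1.4]
opening: 0.235
finger_force: 30.0
```

>>> drive_tool(
  motion=[0, 0, -0.01, 0, 0, 0, -0.01, 0, 0, 0, -0.01, 0, 0, 0, 0, 0, 0, 0, 0, 0, 0, 0, 0, 0, 0, 0, 0, 0, 0, 0, 0, 0],
)

```text
t: 19.05
tool_pos: [0.4977, 0.3285, 0.0233]
eef_rot: [0.081, -3.141, -0.0]
contact_force: [-0.0, 0.6, -2.1]
opening: 0.24
finger_force: 30.0
```

```bash
python3 - <<'E'
from h import *
s=robot.read_state();print(s['tool_pos'],s['contact_force'],s['ft_torque'])
a=[]
for n,(x,y) in dict(side=(150,120),top=(90,160)).items():
    f=cam(n)['frame'][y:y+150,x:x+200,::-1];a.append(cv2.resize(f,(400,300),interpolation=cv2.INTER_CUBIC))
cv2.imwrite('pics/place.png',np.hstack(a))
E
```

```text
[0.4977283  0.32851208 0.02334304] [-0.03956265  0.58272221 -2.14236876] [ 0.01319868 -0.04437422  0.00121485]
```

View pics/place.png

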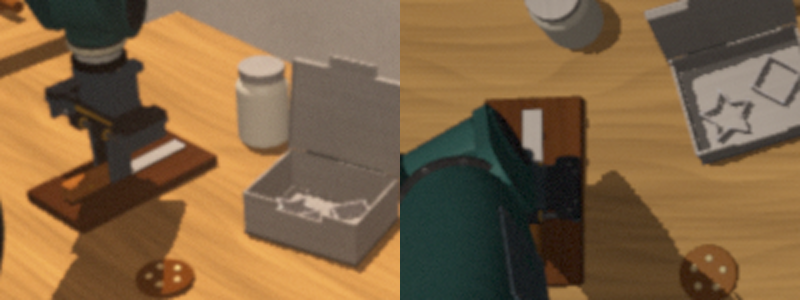

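The knife is about 1 mm above the board and well inside it. The lid is open. I'll lower the last bit, release and retreat.

>>> drive_tool(
  motion=[0, 0, -0.01, 0, 0, 0, -0.01, 0, 0, 0, -0.01, 0, 0, 0, 0, 0, 0, 0, 0, 0, 0, 0, 0, 0, 0, 0, 0, 0, 0, 0, 0, 0],
)

```text
t: 19.95
tool_pos: [0.4978, 0.3285, 0.0222]
eef_rot: [-0.081, 3.14, 0.0]
contact_force: [-0.5, -0.3, -1.6]
opening: 0.238
finger_force: 30.0
```

>>> drive_tool(
  motion=[0, 0, 0, 0, 0, 0, 0, 0, 0, 0, 0, 0, 0, 0, 0, 0, 0, 0, 0, 0, 0, 0, 0, 0, 0, 0, 0, 0, 0, 0, 0, 0],
  gripper=0.2,
)

```text
t: 20.75
tool_pos: [0.4977, 0.3285, 0.0221]
eef_rot: [0.081, -3.141, 0.0]
contact_force: [0.3, -0.7, -0.2]
opening: 0.599
finger_force: 0.0
```

>>> drive_tool(
  motion=[0, 0, 0.2, 0, 0, 0, 0.3, 0, 0, 0, 0.5, 0, 0, 0, 0.8, 0, 0, 0, 0.8, 0, 0, 0, 0.8, 0, 0, 0, 0.6, 0, 0, 0, 0.3, 0],
)

```text
t: 21.55
tool_pos: [0.4985, 0.3291, 0.1975]
eef_rot: [-0.081, 3.137, 0.003]
contact_force: [0.6, 0.3, -0.3]
opening: 0.599
finger_force: 0.0
```

>>> drive_tool(
  motion=[0, 0.8, 0, 0, 0, 0.8, 0, 0, 0, 0.8, 0, 0, 0, 0.8, 0, 0, 0, 0.4, 0, 0, 0, 0, 0, 0, 0, 0, 0, 0, 0, 0, 0, 0],
)

```text
t: 22.35
tool_pos: [0.4977, 0.4713, 0.194]
eef_rot: [0.08, -3.14, 0.001]
contact_force: [-0.2, -0.0, -0.1]
opening: 0.601
finger_force: 0.0
```

```bash
python3 - <<'E'
from h import *
s=robot.read_state();print(s['t'],s['tool_pos'],s['contact_force'])
a=[]
for n,(x,y) in dict(side=(150,120),top=(90,160)).items():
    f=cam(n)['frame'][y:y+150,x:x+200,::-1];a.append(cv2.resize(f,(400,300),interpolation=cv2.INTER_CUBIC))
cv2.imwrite('pics/end.png',np.hstack(a))
E
```

```text
22.35 [0.49769245 0.47132273 0.19398088] [-0.15916392 -0.01557757 -0.09945211]
```

View pics/end.png

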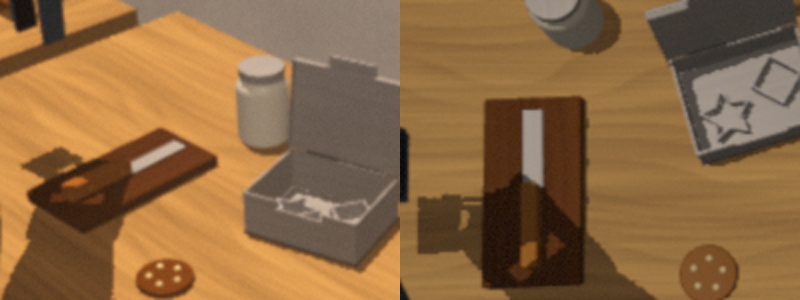

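The knife lies flat in the middle of the board, the lid is open and the gripper is clear.

```bash
python3 -c "
from workcell import robot
print(robot.close_job())"
```

```text
the job is handed in; nothing more can be done
None
```

I levered the tin's lid open past upright with the knife, laid the knife flat on the board and released it, then handed the job in at about 22 s; the last pictures show this, but no verdict came back.

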